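# Dispense dowels from a bench hopper and shut its slide gate

### The arm

A 6-joint arm with a two-finger parallel gripper is mounted at the origin on the work surface. World frame = base frame: x ahead of the robot, y to its left, z up, the work surface at z = 0. Lengths are in m, angles in rad, forces in N, time in s.
With the tool pointing down it reaches from about 0.2 to 0.875 m from the base axis. Payload 3.4 kg.
Tool frame: the origin (TCP) lies at the very end of the fingers, on their centre line; the grasp point (between the pads) lies 19 mm behind it (hold_point_z is the distance from the TCP to the grasp point, in m); z points along the fingers, y is the direction in which the jaws open and shut (so a half turn about z gives the same grasp; the last joint's range is limited). The gripper opens to 94 mm and grips with 3 to 60 N. Pads are 16 mm wide; open, the fingers measure 119 mm over their backs; the gripper's body (75 mm by 177 mm) begins 78 mm behind the grasp point.
Start: joints at [-1.285, 0.276, 1.505, -0, 1.361, -0.121], TCP at [0.228, -0.528, 0.205] pointing down, gripper open.
Joint ranges: [-2.89, 2.89], [-0.75, 2.08], [0.22, 2.7], [-1.18, 4.32], [0.11, 2.71], [-2.7, 2.7]. Speed limits (rad/s): [2.57, 2.57, 3.14, 3.14, 3.14, 3.14].

### API

Orientations are given as a unit quaternion [x, y, z, w].
In Python, from plant import * gives the robot as it stands. The module is installed in compiled form; this text tells all that it offers.
- The arm moves only by the tool step_arm, never from a script. Its argument "steps" is a list of rows, each a list of 3 entries, a list of its own where there are three numbers: the turn, a rotation vector about the tool's x, y, z in degrees, then the shift along the tool's x, y, z in mm, then the finger opening in mm, from 0 to 94. A call has 1 to 8 rows; each row shifts and turns the commanded pose from where the row before left it, along the tool's axes as they then stand; what a row does not reach is not made up. A row lasts 1/10 s, in which the tool goes at most 50 mm and 8.59 degrees, less where a joint would pass 70% of its speed; a pose out of reach is approached as far as the arm can. A call with a gripper value outside its range is refused whole. The fingers move at their own pace and stop on an object; the grip force is fixed at half the most. Time passes only in rows, so rows that do not move let the fingers close. It gives the time, the measured TCP pose, the force and the opening at its end, in the units of the state.
- read_state(): the state, without advancing time (a new reading comes with each control period).
- camera(name): name is "side" or "top"; returns a dict with "img" (480x640x3 uint8, red, green, blue), "fx", "fy", "cx", "cy" (pixels), "dist_coeffs" ([k1, k2, p1, p2, k3] as OpenCV has them; the pictures are not rectified), "extrinsics" (4x4, takes a point from camera to world coordinates). Camera axes: x right, y down, z forward; pixel columns grow to the right and rows downward; lengths in m; the calibration is good to about 2 mm. A picture is of the moment at which its call begins. There is no depth.
- close_job(): hands the job in, once; it reports no verdict.
The state is a dict: "t": time; "joints": joint angles; "joint_velocities": joint speeds; "joint_torque": joint torques, N m; "position": TCP position; "eef_rot": TCP orientation; "wrist_force": force on the tool from outside, world axes, zero at the start; "wrist_torque": the same for the moment, N m; "width": finger opening in m.
Only numpy, scipy, OpenCV 4.12 (cv2) and the standard library are available. Lean on these libraries where they do the work, as an engineer would, in place of code of your own. Each camera call takes 0.05 s, during which the arm holds its last target.

### The job

Slide the empty black tray sideways under the dowel hopper until it is centred below the outlet, then draw the hopper's slide gate out by its upright tab so that all three wooden dowels drop into the tray, and push the gate fully home again, right up against its stop, leaving the tray where it is. The hopper only stands on the bench, so work it gently and do not shove it along or tip it; leave the other things on the bench where they are.

Things in the scene. Friction and masses are not known exactly. Their poses are not given: they have to be found in the camera images.
- hopper: Plywood dowel hopper on legs, about 3 kg, loose on the bench (held only by friction). Origin on the bench below the centre of its outlet; its -x side is its front, facing the robot; y runs along the dowels; z up. Back panel 220 mm wide, 300 tall at x 85..103 mm. Two front legs, x -95..-77, y +-(58..74) mm. Room for the tray below: open to both sides (+y, -y), 162 mm wide, 93 mm high.
- outlet (a point): Centre of the outlet (lower end of the shaft), 103 mm above the bench, hopper's axes. Shaft inside 40 (x) by 112 (y) mm; outside front at x -29 mm, sides at y +-66 mm, z 115..220 mm. Above it flared lips reach x -62 mm and y +-90 mm at the top, 300 mm up. Gate rails at y +-(58..74) mm, x -95..85 mm, tops 115 mm high.
- gate_tab (a point): Centre of the upright wooden tab at the front end of the slide gate, 125 mm above the bench, hopper's axes. Tab: 8 mm thick (x), 64 wide (y), 97 to 147 mm above the bench. Behind it (+x) the flat gate blade, top 103 mm above the bench, 50 to 60 mm free between tab and shaft. Pulling the tab along the hopper's -x opens the gate, pushing to +x shuts it.
- tab_top (a point): Middle of the tab's top edge, 147 mm above the bench. The gate slides stiffly (about 4 N) and stays where left. At the start it stands ajar by an unknown amount (under 20 mm) but still closes the outlet; its shut stop is hidden inside and is found only by the resistance when pushing. Drawn 55 to 65 mm from its start the outlet is clear; its travel ends 70 mm or more from the start.
- tray: Empty open black plastic tray, 120 (x) by 180 (y) by 50 mm high, walls 5 mm, 0.3 kg, loose on the bench beside the hopper on its left (+y) or right (-y) side. Origin: centre of its underside; z up.
- tray_mid (a point): Centre of the tray, 25 mm above its underside.
- dowel1: Wooden dowel, 34 mm diameter, 100 mm long along its own y; origin at its centre. Lies across the hopper shaft, the three in one column above the gate.
- dowel2: Wooden dowel, 34 mm diameter, 100 mm long along its own y; origin at its centre. Lies across the hopper shaft, the three in one column above the gate.
- dowel3: Wooden dowel, 34 mm diameter, 100 mm long along its own y; origin at its centre. Lies across the hopper shaft, the three in one column above the gate.
- caddy: Bystander: plywood caddy, 120 by 140 mm, 105 mm high with a round carrying bar, on the other side of the hopper from the tray. Origin: centre of its underside.
- sanding_block: Bystander: sanding block, 100 by 60 by 38 mm. Origin: centre of its underside.
- mallet: Bystander: hammer with a wooden handle and black head, lying on the bench, 260 mm long.
- glue: Bystander: white glue bottle, 60 mm diameter, 160 mm tall, at the right side of the bench.
- pencil_mug: Bystander: steel mug, 76 mm diameter, 90 mm tall, behind the hopper.
Things that resemble listed ones, but are neither listed nor needed, are in the scene too. Of the things shaped like the tray, the black one is meant. Leave any pink look-alike of the dowel3 alone.

How it is judged:
By the outcome, as a careful person would: the job done as asked, in the order asked, and still so for the second after the job is handed in, with the robot touching nothing.
It also fails if it takes over 72 s, if anything falls off the work surface, if the arm or the gripper's body presses on something with over 40 N, if the wrist force passes 120 N, or if a joint passes its speed limit or range.

## Working session

There is one attempt and no reset: what is moved stays moved. The work goes in short steps, Python scripts to look and compute and a tool call to move; the robot and the scene stay as the last step left them, time stands still between calls to the robot, and variables do not carry over. Pictures are saved under pics/ and viewed, and the job is handed in when it is done.

Besides the shell and the picture viewer there is one more tool, called after "Emit:" as name([rows], argument=value, ...), one row to a line, values as JSON. step_arm: Moves the arm, as the interface text tells. Its arguments: {"type":"object","properties":{"steps":{"type":"array","items":{"type":"array"}}},"required":["steps"]}

```bash
mkdir -p pics
python3 - <<'E'
from plant import *
import cv2,json,numpy as np
s=read_state();print({k:np.round(v,3).tolist() for k,v in s.items()})
for n in("side","top"):
    c=camera(n);cv2.imwrite(f"pics/{n}0.png",c["img"][:,:,::-1])
    print(n,c["fx"],c["fy"],c["cx"],c["cy"],c["dist_coeffs"],np.round(c["extrinsics"],4).tolist())
E
```

```text
{'t': 0.0, 'joints': [-1.285, 0.277, 1.506, -0.0, 1.361, -0.121], 'joint_velocities': [0.001, -0.0, -0.001, -0.0, 0.001, -0.001], 'joint_torque': [-0.002, -40.46, -23.723, 0.07, 0.035, -0.0], 'position': [0.227, -0.528, 0.205], 'eef_rot': [0.979, 0.202, -0.0, -0.001], 'wrist_force': [-0.218, -0.038, -0.664], 'wrist_torque': [-0.005, 0.03, -0.034], 'width': 0.094}
side 491.8930246052056 491.8930246052056 322.4271093523187 238.98516812611535 [-0.00784847  0.          0.          0.          0.        ] [[0.9537, -0.1485, 0.2617, 0.1829], [-0.3004, -0.5172, 0.8014, -1.182], [0.0164, -0.8429, -0.5379, 0.8975], [0.0, 0.0, 0.0, 1.0]]
top 434.2264137762381 434.2264137762381 321.55097788345745 241.39254735193674 [0.00740639 0.         0.         0.         0.        ] [[-0.0012, -0.9848, 0.1737, 0.3399], [-0.9997, -0.003, -0.0241, -0.06], [0.0243, -0.1737, -0.9845, 1.1839], [0.0, 0.0, 0.0, 1.0]]
```

View pics/side0.png

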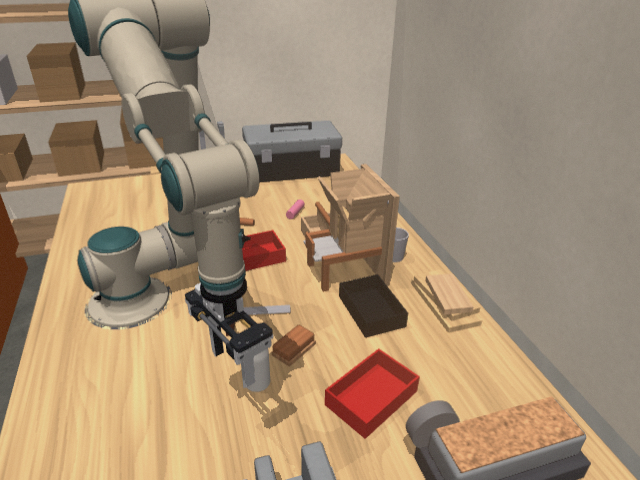

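View pics/top0.png

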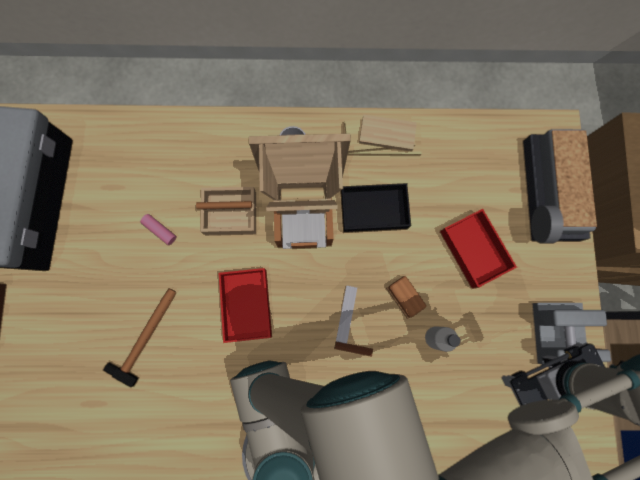

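The top view shows the black tray at (376,208), on the hopper's right (-y), and the caddy at (228,211). The hopper's grey gate and tab are near (304,230). There are red trays at (245,305) and (478,248) and a pink dowel at (158,229), all of which I leave alone. I'll enlarge the picture to confirm and measure.

Run:
```python
import cv2
a=cv2.imread("pics/top0.png")[120:270,230:430];cv2.imwrite("pics/topz.png",cv2.resize(a,None,fx=4,fy=4,interpolation=cv2.INTER_CUBIC))
a=cv2.imread("pics/side0.png")[160:340,280:430];cv2.imwrite("pics/sidez.png",cv2.resize(a,None,fx=3.3,fy=3.3,interpolation=cv2.INTER_CUBIC))
```

```text
(no output)
```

View pics/topz.png

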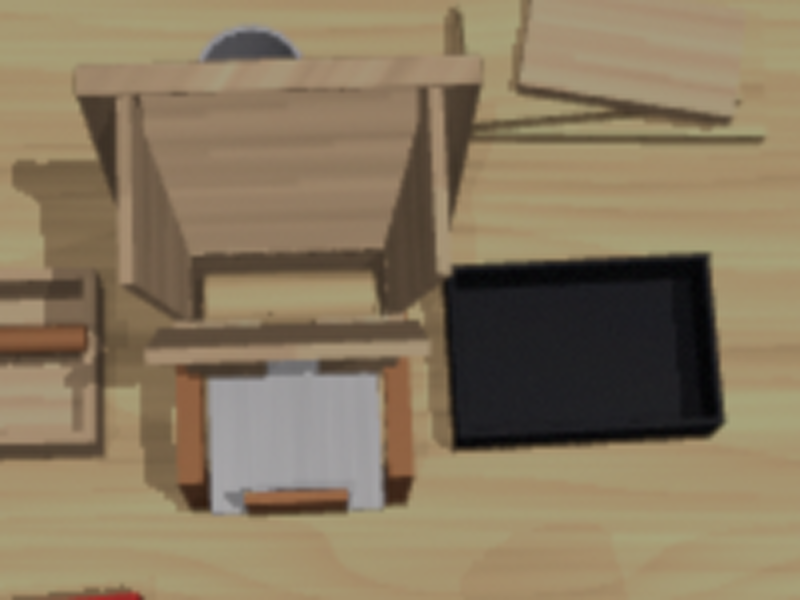

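View pics/sidez.png

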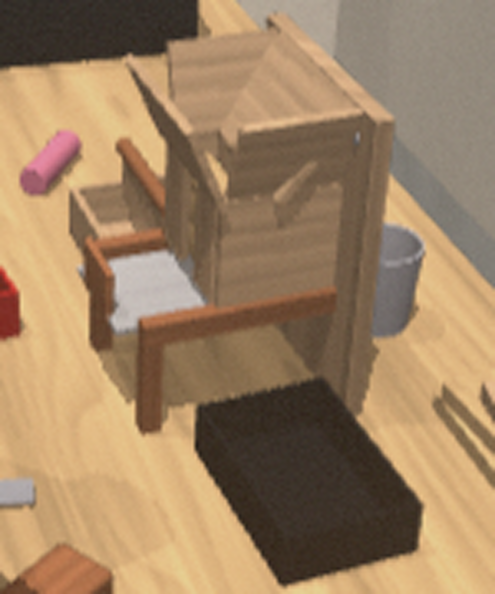

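```bash
cat > h.py <<'E'
import numpy as np,cv2
from scipy.optimize import least_squares
K={'side':(491.893,322.427,238.985,-0.00784847,[[0.9537,-0.1485,0.2617,0.1829],[-0.3004,-0.5172,0.8014,-1.182],[0.0164,-0.8429,-0.5379,0.8975]]),
'top':(434.2264,321.551,241.3925,0.00740639,[[-0.0012,-0.9848,0.1737,0.3399],[-0.9997,-0.003,-0.0241,-0.06],[0.0243,-0.1737,-0.9845,1.1839]])}
def proj(n,P):
    f,cx,cy,k,E=K[n];E=np.array(E);p=(np.atleast_2d(P)-E[:,3])@E[:,:3]
    x=p[:,:2]/p[:,2:];r=(x**2).sum(1,keepdims=True);return x*(1+k*r)*f+[cx,cy]
def ray(n,u,z):
    f,cx,cy,k,E=K[n];E=np.array(E);x=(np.array(u,float)-[cx,cy])/f;x=x/(1+k*(x@x))
    d=E[:,:3]@np.r_[x,1];return E[:,3]+d*(z-E[2,3])/d[2]
def crop(u,s,o): return (np.array(u,float)+.5)/s-.5+np.array(o)
def w(pose,p):
    c,s=np.cos(pose[2]),np.sin(pose[2]);p=np.atleast_2d(p);return np.c_[pose[0]+c*p[:,0]-s*p[:,1],pose[1]+s*p[:,0]+c*p[:,1],p[:,2]]
E
python3 - <<'E'
from h import *
T=lambda *u:crop(u,4,(230,120));S=lambda *u:crop(u,3.3,(280,160))
obs=[('top',(103,110,300),T(75,68)),('top',(103,-110,300),T(482,57)),('top',(85,110,300),T(77,96)),('top',(85,-110,300),T(482,85)),
('top',(-95,74,115),T(180,486)),('top',(-95,58,115),T(206,486)),('top',(-95,-58,115),T(387,477)),('top',(-95,-74,115),T(412,475)),
('side',(-95,-74,115),S(139,322)),('side',(85,-74,115),S(335,293)),('side',(-95,-74,0),S(140,428)),('side',(-77,-74,0),S(160,427))]
def f(q): return np.concatenate([(proj(n,w(q,np.array(p)/1e3))[0]-u) for n,p,u in obs])
r=least_squares(f,[.55,-.02,0],loss='soft_l1');print(r.x);print(np.round(f(r.x).reshape(-1,2),1).tolist())
q=r.x
for u in [(245,492),(347,489),(246,499),(347,496)]:
    p=ray('top',T(*u),.147);c,s=np.cos(q[2]),np.sin(q[2]);d=p[:2]-q[:2];print(p,c*d[0]+s*d[1],-s*d[0]+c*d[1])
for n,o,wh,b in(('top',(325,170),(100,75),8),('side',(330,265),(85,75),8)):
    a=cv2.imread(f"pics/{n}0.png")[o[1]:o[1]+wh[1],o[0]:o[0]+wh[0]]
    a=np.clip((a.astype(float)/90)**.6*255,0,255).astype('uint8')
    cv2.imwrite(f"pics/tray_{n}.png",cv2.resize(a,None,fx=b,fy=b,interpolation=cv2.INTER_CUBIC))
E
```

```text
[ 0.62638573 -0.03751233  0.03446911]
[[-0.3, -0.7], [0.0, -0.3], [-0.7, 0.2], [0.4, 0.5], [-0.9, -0.0], [-1.0, -0.2], [0.2, 0.6], [0.3, 0.9], [1.2, 1.7], [0.5, -0.6], [0.2, 2.0], [-0.1, 1.1]]
[ 0.51958727 -0.01112121  0.147     ] -0.10582552417813602 0.0300559685522764
[ 0.52161863 -0.07282923  0.147     ] -0.10592196496353745 -0.031685405649904276
[ 0.51529397 -0.01177224  0.147     ] -0.11013870966528184 0.029553280752056266
[ 0.51731445 -0.07283284  0.147     ] -0.11022371094407948 -0.031540681312654785
```

View pics/tray_top.png

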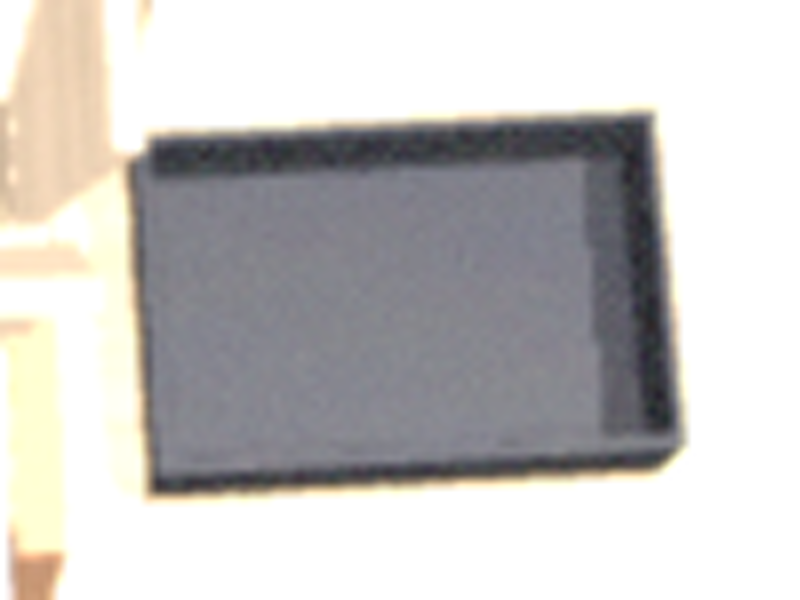

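View pics/tray_side.png

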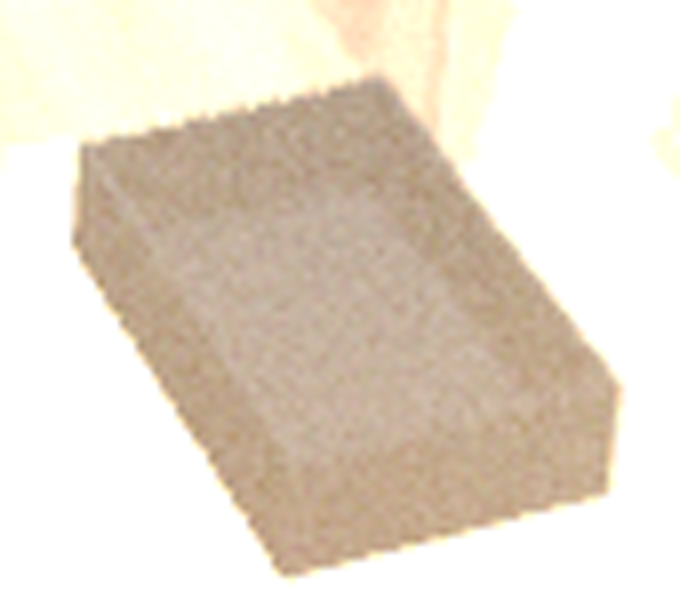

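Run:
```python
from h import *
T=lambda *u:crop(u,8,(325,170));S=lambda *u:crop(u,8,(330,265))
obs=[('top',(60,-90,50),T(655,112)),('top',(-60,-90,50),T(684,440)),('top',(-60,-90,0),T(660,471)),('top',(-60,90,0),T(150,494)),
('side',(-60,90,50),S(82,145)),('side',(60,90,50),S(380,74)),('side',(60,-90,50),S(621,385)),('side',(-60,90,0),S(72,240)),('side',(-60,-90,0),S(285,578)),('side',(60,-90,0),S(607,493))]
def f(q): return np.concatenate([(proj(n,w(q,np.array(p)/1e3))[0]-u) for n,p,u in obs])
r=least_squares(f,[.6,-.25,0],loss='soft_l1');print(r.x);print(np.round(f(r.x).reshape(-1,2),1).tolist())
H=np.array([.62639,-.03751,.0345]);c,s=np.cos(H[2]),np.sin(H[2]);d=r.x[:2]-H[:2]
print('tray in hopper',c*d[0]+s*d[1],-s*d[0]+c*d[1],r.x[2]-H[2])
# side check of hopper drawn
a=cv2.imread('pics/top0.png');b=cv2.imread('pics/side0.png')
def box(im,n,q,x,y,z):
    P=[[i,j,k] for i in x for j in y for k in z];u=proj(n,w(q,np.array(P)/1e3))
    for i in range(8):
        for k in(1,2,4):
            j=i^k
            if j>i: cv2.line(im,tuple(int(round(v*8)) for v in u[i]),tuple(int(round(v*8)) for v in u[j]),(0,255,0),1,cv2.LINE_AA,3)
for im,n in((a,'top'),(b,'side')):
    box(im,n,H,(85,103),(-110,110),(0,300));box(im,n,H,(-95,85),(58,74),(97,115));box(im,n,H,(-95,85),(-74,-58),(97,115));box(im,n,r.x,(-60,60),(-90,90),(0,50))
    box(im,n,H,(-114,-106),(-32,32),(97,147));box(im,n,H,(-95,-77),(-74,-58),(0,115))
A=cv2.resize(a[120:270,230:430],None,fx=3,fy=3);B=cv2.resize(b[160:340,280:430],None,fx=3.3,fy=3.3)
cv2.imwrite('pics/ova.png',A);cv2.imwrite('pics/ovb.png',B)
```

```text
[ 0.63867564 -0.23330564  0.05652598]
[[-0.0, -1.0], [0.4, 1.0], [-0.6, 0.9], [-1.0, 1.3], [-0.4, -0.8], [0.6, -0.4], [1.0, -0.5], [0.2, 1.1], [-0.0, 0.5], [0.7, 0.3]]
tray in hopper 0.005524723933597168 -0.19610290347295828 0.022025982409476404
```

View pics/ova.png

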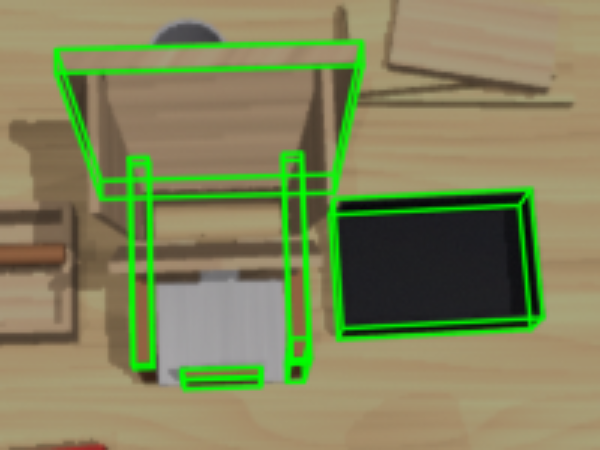

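View pics/ovb.png

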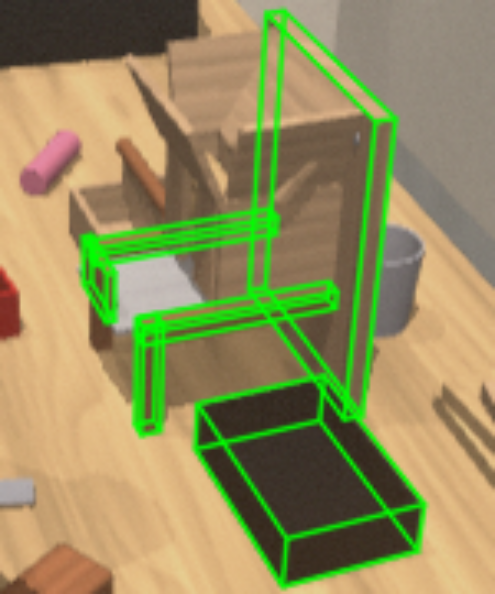

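```bash
cat > go.py <<'E'
import numpy as np
from h import *
from plant import read_state
from scipy.spatial.transform import Rotation as R
H=np.array([.62639,-.03751,.0345])
def st():
    s=read_state();Rm=R.from_quat(s['eef_rot']);p=np.array(s['position'])
    c,sn=np.cos(H[2]),np.sin(H[2]);d=p[:2]-H[:2];h=[c*d[0]+sn*d[1],-sn*d[0]+c*d[1],p[2]]
    print('t',round(s['t'],2),'hop(mm)',np.round(np.array(h)*1e3,1),'Fhop',np.round(R.from_euler('z',-H[2]).apply(s['wrist_force']),1),'w',round(s['width']*1e3,1),'j',np.round(s['joints'],2))
    return p,Rm
def goal_rot(kind,tilt):
    # push: tool y=hop x ; hook: tool y=hop -y?? 
    if kind=='push': M=np.array([[0,1,0],[1,0,0],[0,0,-1]]).T
    if kind=='hook': M=np.array([[1,0,0],[0,-1,0],[0,0,-1]]).T
    return R.from_euler('z',H[2])*R.from_matrix(M)*R.from_rotvec([0,np.radians(tilt),0])
def plan(hp,kind,tilt):
    p,Rm=st();G=goal_rot(kind,tilt);t=w(H,np.array(hp)/1e3)[0]
    print('world target',t,'shift now-axes',np.round(Rm.inv().apply(t-p)*1e3,1),'shift goal-axes',np.round(G.inv().apply(t-p)*1e3,1),'turn',np.round((Rm.inv()*G).as_rotvec(degrees=True),1))
E
python3 -c "
from go import *
plan((-8,-320,240),'push',0)
plan((-8,-320,240),'push',30)
for u in((445,338),(478,248),(560,190),(406,295)):print(ray('top',u,.05))"
```

```text
t 0.1 hop(mm) [-415.7 -476.1  204.7] Fhop [-0.1  0.7  0.6] w 93.8 j [-1.28  0.28  1.51 -0.    1.36 -0.12]
world target [ 0.62943257 -0.35759552  0.24      ] shift now-axes [436.5   2.9 -35.2] shift goal-axes [156.1 407.7 -35.3] turn [ -0.1  -0.1 -68.7]
t 0.1 hop(mm) [-415.7 -476.1  204.7] Fhop [-0.1  0.7  0.6] w 93.8 j [-1.28  0.28  1.51 -0.    1.36 -0.12]
world target [ 0.62943257 -0.35759552  0.24      ] shift now-axes [436.5   2.9 -35.2] shift goal-axes [152.8 407.7  47.5] turn [ 17.9  26.2 -67. ]
[ 0.2890972  -0.40445699  0.05      ]
[ 0.52335683 -0.50501513  0.05      ]
[ 0.6849875  -0.74156854  0.05      ]
[ 0.39871875 -0.30781631  0.05      ]
```

Emit:
step_arm([
  [[0,0,0],[0,0,-40],94],
  [[0,0,0],[40,0,0],94],
  [[0,0,0],[40,0,0],94],
  [[0,0,0],[40,0,0],94],
  [[0,0,0],[40,0,0],80],
  [[0,0,0],[40,0,0],70],
  [[0,0,0],[40,0,0],70],
  [[0,0,0],[40,0,0],70],
])

```text
t: 0.9
position: [0.4859, -0.4163, 0.245]
eef_rot: [0.979, 0.202, -0.0, -0.0]
wrist_force: [0.8, -0.2, 1.1]
width: 0.0706
```

Emit:
step_arm([
  [[0,0,0],[40,0,0],70],
  [[0,0,0],[40,0,0],70],
  [[0,0,0],[40,0,0],70],
  [[0,0,0],[30,3,0],70],
  [[0,0,-8.4],[0,0,0],70],
  [[0,0,-8.4],[0,0,0],70],
  [[0,0,-8.4],[0,0,0],70],
  [[0,0,-8.4],[0,0,0],70],
])

```text
t: 1.7
position: [0.6235, -0.3604, 0.2446]
eef_rot: [0.878, 0.479, -0.0, -0.001]
wrist_force: [0.4, 0.2, -0.4]
width: 0.0698
```

Emit:
step_arm([
  [[0,0,-8.4],[0,0,0],70],
  [[0,0,-8.4],[0,0,0],70],
  [[0,0,-8.4],[0,0,0],70],
  [[0,0,-8.4],[0,0,0],70],
  [[0,7.5,0],[0,0,0],70],
  [[0,7.5,0],[0,0,0],70],
  [[0,7.5,0],[0,0,0],70],
  [[0,7.5,0],[0,0,0],70],
])

```text
t: 2.5
position: [0.6237, -0.361, 0.2461]
eef_rot: [0.679, 0.686, 0.184, -0.185]
wrist_force: [0.4, 0.1, -0.9]
width: 0.0699
```

```bash
python3 -c "
from go import *
plan((-8,-320,17),'push',30)"
```

```text
t 2.5 hop(mm) [ -13.9 -323.2  246.1] Fhop [ 0.4  0.  -0.9] w 69.9 j [-0.81  0.71  0.79  0.39  2.01 -0.72]
world target [ 0.62943257 -0.35759552  0.017     ] shift now-axes [-112.5    5.5  199.7] shift goal-axes [-111.8    5.9  200. ] turn [ 0.8 -0.2 -1.2]
```

Emit:
step_arm([
  [[0.8,0,-1.2],[0,0,0],70],
  [[0,0,0],[-22,1,40],70],
  [[0,0,0],[-22,1,40],70],
  [[0,0,0],[-22,1,40],70],
  [[0,0,0],[-22,1,40],70],
  [[0,0,0],[-14,1,24],70],
  [[0,0,0],[-10,1,16],70],
  [[0,0,0],[0,0,0],70],
])

```text
t: 3.3
position: [0.6285, -0.3557, 0.0141]
eef_rot: [0.671, 0.695, 0.179, -0.188]
wrist_force: [-0.3, 0.5, 0.4]
width: 0.0698
```

```bash
python3 -c "
from go import *
from plant import camera
plan((-8,-97,17),'push',30)
for n in('side','top'):cv2.imwrite(f'pics/{n}1.png',camera(n)['img'][:,:,::-1])
a=cv2.imread('pics/side1.png')[130:410,250:530];b=cv2.imread('pics/top1.png')[100:300,230:520]
cv2.imwrite('pics/c1.png',np.hstack([cv2.resize(a,(390,390)),cv2.resize(b,(410,390))]))"
```

```text
t 3.3 hop(mm) [  -8.9 -318.1   14.1] Fhop [-0.2  0.5  0.4] w 69.8 j [-0.8   0.84  1.1   0.34  1.61 -0.89]
world target [ 0.6217406  -0.13472822  0.017     ] shift now-axes [192.8   1.2 108.3] shift goal-axes [192.9   0.9 108. ] turn [-0.3 -0.1 -0.1]
```

View pics/c1.png

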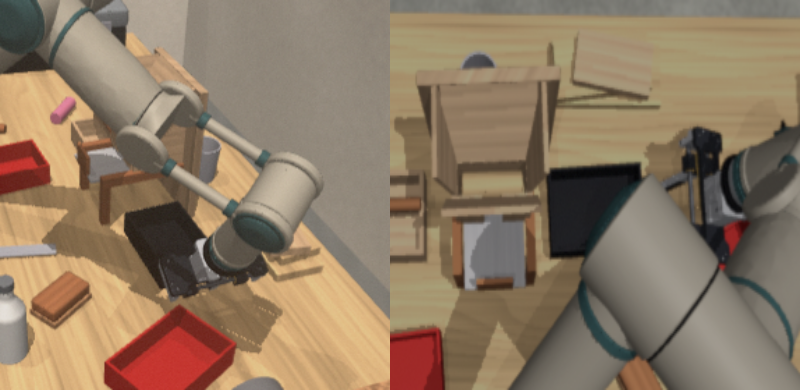

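Emit:
step_arm([
  [[0,0,0],[13,0,7.5],70],
  [[0,0,0],[8,0,4.5],70],
  [[0,0,0],[10,-0.4,5.8],70],
  [[0,0,0],[13,-0.5,7.5],70],
  [[0,0,0],[13,-0.5,7.5],70],
  [[0,0,0],[13,-0.5,7.5],70],
  [[0,0,0],[10,-0.5,5.8],70],
  [[0,0,0],[6,0,3.5],70],
])

```text
t: 4.2
position: [0.6235, -0.2576, 0.017]
eef_rot: [0.671, 0.695, 0.179, -0.186]
wrist_force: [-0.7, -3.2, 2.3]
width: 0.0701
```

```bash
cat > look.py <<'E'
import sys
from go import *
from plant import camera
k=sys.argv[1]
st()
for n in('side','top'):cv2.imwrite(f'pics/{n}{k}.png',camera(n)['img'][:,:,::-1])
a=cv2.imread(f'pics/side{k}.png')[140:340,240:440];b=cv2.imread(f'pics/top{k}.png')[100:300,230:430]
cv2.imwrite(f'pics/c{k}.png',np.hstack([cv2.resize(a,(400,400)),cv2.resize(b,(400,400))]))
E
python3 look.py 2
```

```text
t 4.2 hop(mm) [ -10.4 -219.8   17. ] Fhop [-0.8 -3.2  2.3] w 70.1 j [-0.71  0.74  1.3   0.38  1.48 -0.85]
```

View pics/c2.png

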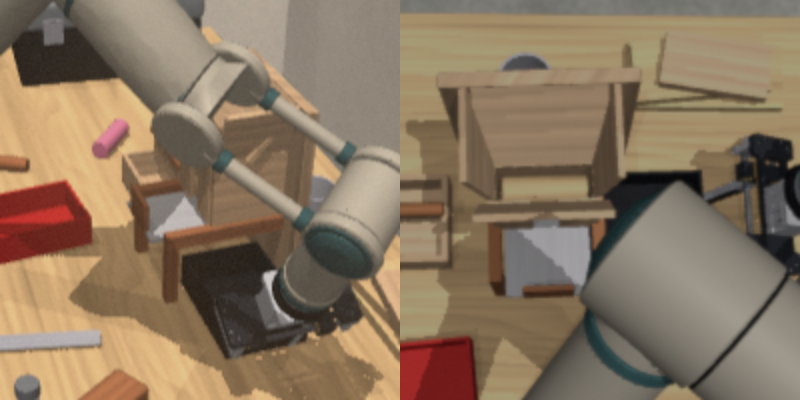

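```bash
python3 -c "
from h import *
def tri(a,b):
    A=ray('side',a,0);B=ray('top',b,0);ca=np.array(K['side'][4])[:,3];cb=np.array(K['top'][4])[:,3]
    da=A-ca;db=B-cb;M=np.c_[da,-db];s=np.linalg.lstsq(M,cb-ca,rcond=None)[0];return ca+s[0]*da,cb+s[1]*db
print(tri((347,190),(368,195)));print(tri((347,190),(350,230)));print(tri((417,265),(432,200)))"
```

```text
(array([ 0.57386787, -0.17133997,  0.35094089]), array([ 0.58034176, -0.1727293 ,  0.35300277]))
(array([ 0.5799534 , -0.15560873,  0.34243353]), array([ 0.51449366, -0.13835676,  0.32750965]))
(array([ 0.68226686, -0.36400508,  0.23587796]), array([ 0.61062748, -0.3416061 ,  0.20950024]))
```

View pics/side2.png

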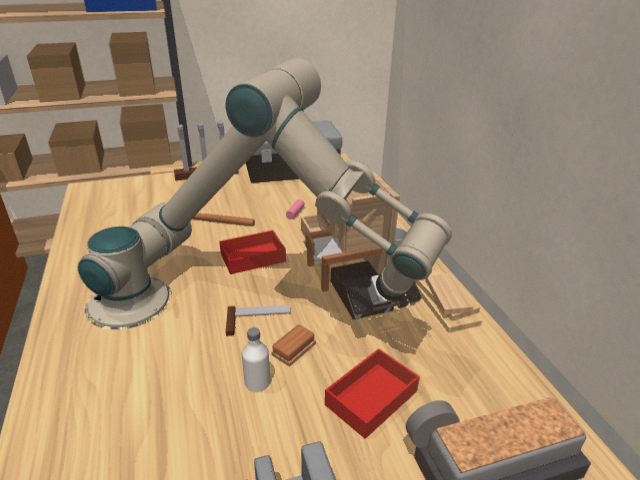

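View pics/top2.png

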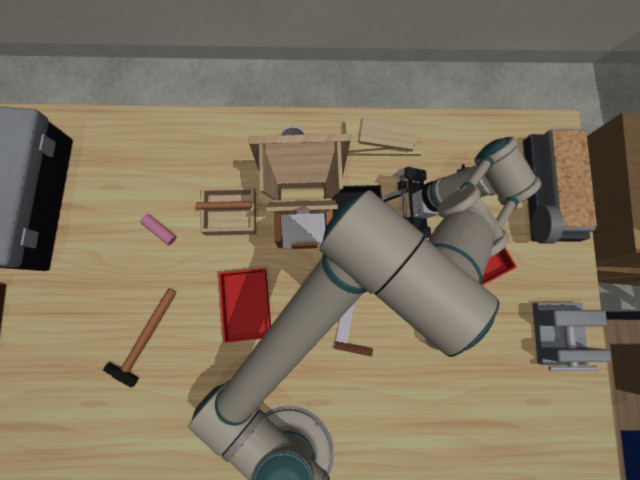

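Emit:
step_arm([
  [[0,0,0],[13,-0.5,7.5],70],
  [[0,0,0],[13,-0.5,7.5],70],
  [[0,0,0],[13,-0.5,7.5],70],
  [[0,0,0],[13,-0.5,7.5],70],
  [[0,0,0],[13,-0.5,7.5],70],
  [[0,0,0],[13,-0.5,7.5],70],
  [[0,0,0],[8,0,4.6],70],
  [[0,0,0],[4,0,2.3],70],
])

```text
t: 5.1
position: [0.6166, -0.1532, 0.0165]
eef_rot: [0.671, 0.695, 0.179, -0.187]
wrist_force: [0.4, -1.9, 0.4]
width: 0.0699
```

```bash
python3 look.py 3
```

```text
t 5.1 hop(mm) [ -13.8 -115.3   16.5] Fhop [ 0.4 -1.9  0.4] w 69.9 j [-0.61  0.67  1.47  0.42  1.36 -0.81]
```

View pics/c3.png

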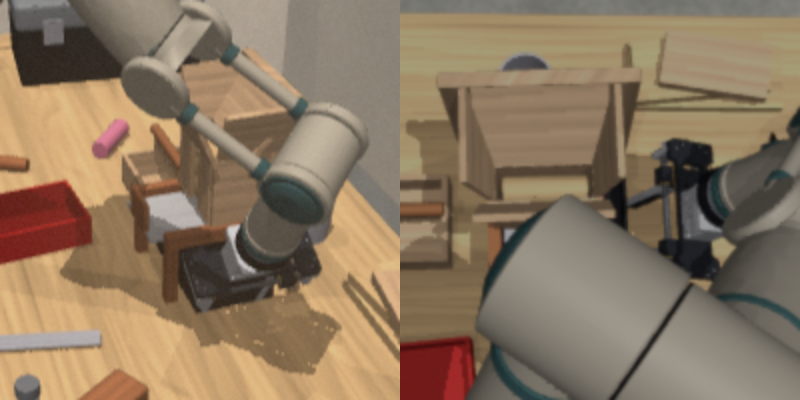

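Emit:
step_arm([
  [[0,0,0],[5,0,2.9],70],
  [[0,0,0],[5,0,2.9],70],
  [[0,0,0],[2.5,0,1.4],70],
  [[0,0,0],[0,0,0],70],
  [[0,0,0],[-8,0,-4.6],70],
  [[0,0,0],[-30,0,-17],70],
  [[0,0,0],[-40,0,-23],70],
  [[0,0,0],[-40,0,-23],70],
])

```text
t: 6.0
position: [0.6208, -0.2774, 0.0161]
eef_rot: [0.671, 0.695, 0.179, -0.187]
wrist_force: [1.3, 0.8, -0.0]
width: 0.0697
```

Emit:
step_arm([
  [[0,0,0],[-40,0,-23],70],
  [[0,0,0],[-40,0,-23],70],
  [[0,0,0],[0,0,0],70],
])

```text
t: 6.3
position: [0.6233, -0.376, 0.0138]
eef_rot: [0.674, 0.693, 0.179, -0.184]
wrist_force: [-0.2, -0.7, 0.5]
width: 0.0695
```

```bash
python3 look.py 4
python3 - <<'E'
from h import *
a=cv2.imread('pics/side4.png')[230:330,290:420];b=cv2.imread('pics/top4.png')[120:270,240:390]
for x,n in((a,'a4'),(b,'b4')):
    x=np.clip((x.astype(float)/(140))**.7*255,0,255).astype('uint8')
    cv2.imwrite(f'pics/{n}.png',cv2.resize(x,None,fx=6 if n=='a4' else 4,fy=6 if n=='a4' else 4,interpolation=cv2.INTER_CUBIC))
E
```

```text
t 6.3 hop(mm) [ -14.8 -338.2   13.8] Fhop [-0.2 -0.6  0.5] w 69.5 j [-0.82  0.85  1.08  0.34  1.62 -0.9 ]
```

View pics/a4.png

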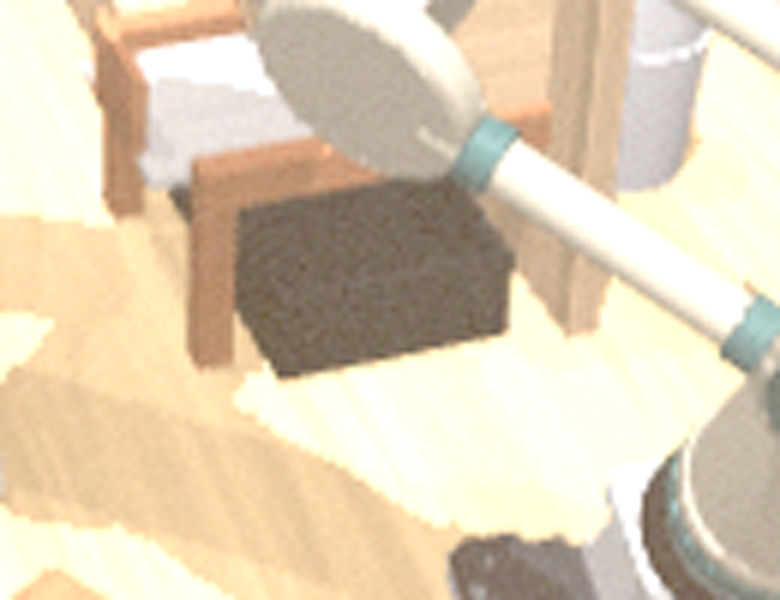

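View pics/b4.png

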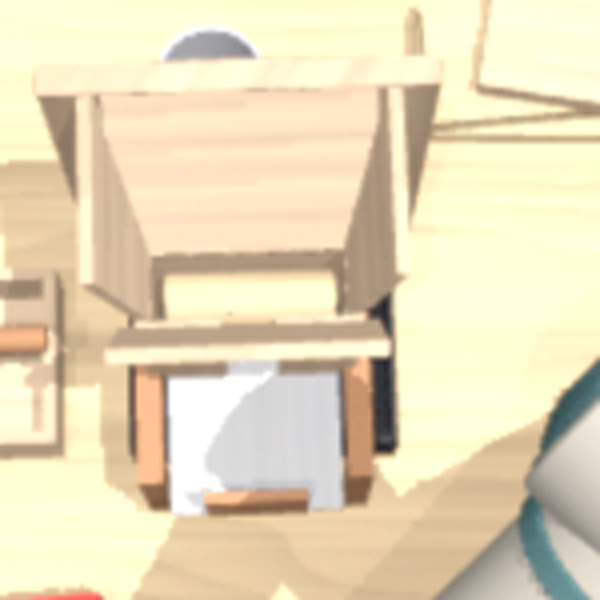

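```bash
cat > tf.py <<'E'
from h import *
def fit(obs,H=np.array([.62639,-.03751,.0345])):
    def f(q): return np.concatenate([(proj(n,w(q,np.array(p)/1e3))[0]-u) for n,p,u in obs])
    r=least_squares(f,[.62,-.04,0],loss='soft_l1');print(np.round(f(r.x).reshape(-1,2),1).tolist())
    c,s=np.cos(H[2]),np.sin(H[2]);d=r.x[:2]-H[:2]
    print('tray in hopper mm',1e3*(c*d[0]+s*d[1]),1e3*(-s*d[0]+c*d[1]),'deg',np.degrees(r.x[2]-H[2]))
E
python3 - <<'E'
from tf import *
T=lambda *u:crop(u,4,(240,120));S=lambda *u:crop(u,6,(290,230))
fit([('top',(-60,-90,50),T(398,438)),('top',(-60,-90,0),T(392,453)),('top',(-60,90,0),T(133,457)),
('side',(-60,-90,0),S(282,378)),('side',(60,-90,0),S(506,333)),('side',(60,-90,50),S(514,262))])
E
```

```text
[[-0.4, 0.6], [-0.0, 0.5], [-0.2, 0.2], [0.1, 0.5], [0.8, 0.4], [0.8, -1.3]]
tray in hopper mm 3.763863858414997 -5.513941737216767 deg -1.1405478377684581
```

Emit:
step_arm([
  [[0,0,0],[36,0,20],70],
  [[0,0,0],[36,0,20],70],
  [[0,0,0],[36,0,20],70],
  [[0,0,0],[36,0,20],70],
  [[0,0,0],[30,0,17],70],
  [[0,0,0],[18,0,10],70],
  [[0,0,0],[0,0,0],70],
])

```text
t: 7.1
position: [0.6157, -0.1446, 0.0199]
eef_rot: [0.67, 0.695, 0.179, -0.188]
wrist_force: [0.2, -0.3, 0.2]
width: 0.0697
```

```bash
python3 -c "
from go import *
plan((-14,-95,16),'push',30)"
```

```text
t 7.1 hop(mm) [ -14.4 -106.6   19.9] Fhop [ 0.2 -0.3  0.2] w 69.7 j [-0.6   0.66  1.48  0.42  1.36 -0.8 ]
world target [ 0.61567518 -0.13293637  0.016     ] shift now-axes [8.1 0.4 9.2] shift goal-axes [8.1 0.4 9.2] turn [-0.2 -0.1  0.1]
```

Emit:
step_arm([
  [[0,0,0],[3,0,4],70],
  [[0,0,0],[2,-0.5,2],70],
  [[0,0,0],[2,-1,2],70],
  [[0,0,0],[1,-0.5,1],70],
  [[0,0,0],[0,0,0],70],
  [[0,0,0],[0,0,0],70],
])

```text
t: 7.7
position: [0.6146, -0.1385, 0.0152]
eef_rot: [0.672, 0.694, 0.179, -0.186]
wrist_force: [0.2, -2.0, -0.7]
width: 0.0701
```

```bash
python3 -c "
from go import *
plan((-14,-95,16),'push',30)"
```

```text
t 7.7 hop(mm) [ -15.3 -100.5   15.2] Fhop [ 0.2 -2.  -0.7] w 70.1 j [-0.59  0.66  1.5   0.43  1.33 -0.8 ]
world target [ 0.61567518 -0.13293637  0.016     ] shift now-axes [5.1 1.3 2.1] shift goal-axes [5.1 1.3 2.1] turn [-0.   0.1 -0.1]
```

Emit:
step_arm([
  [[0,0,0],[2.5,-0.5,1.2],70],
  [[0,0,0],[2.5,-0.5,1.2],70],
  [[0,0,0],[0,0,0],70],
  [[0,0,0],[0,0,0],70],
])

```text
t: 8.1
position: [0.6127, -0.1312, 0.0157]
eef_rot: [0.671, 0.694, 0.179, -0.187]
wrist_force: [-0.1, -1.8, -0.1]
width: 0.0702
```

```bash
python3 -c "
from go import *
plan((-14,-95,16),'push',30)"
```

```text
t 8.1 hop(mm) [-17.  -93.2  15.7] Fhop [-0.2 -1.8 -0.1] w 70.2 j [-0.58  0.65  1.51  0.43  1.33 -0.8 ]
world target [ 0.61567518 -0.13293637  0.016     ] shift now-axes [-1.4  3.  -1.2] shift goal-axes [-1.4  3.  -1.2] turn [-0.1 -0.  -0.1]
```

Emit:
step_arm([
  [[0,0,0],[-8,0,-4.6],70],
  [[0,0,0],[-30,0,-17],70],
  [[0,0,0],[-40,0,-23],70],
  [[0,0,0],[-20,0,-40],70],
  [[0,0,0],[10,0,-40],70],
  [[0,0,0],[20,0,-40],50],
  [[0,0,0],[20,0,-40],30],
  [[0,0,0],[20,0,-40],30],
])

```text
t: 8.9
position: [0.6178, -0.2789, 0.2152]
eef_rot: [0.672, 0.694, 0.179, -0.187]
wrist_force: [0.3, -0.2, -0.0]
width: 0.0493
```

```bash
python3 look.py 5
python3 - <<'E'
from h import *
from go import plan
plan((-220,0,250),'hook',25)
a=cv2.imread('pics/side5.png')[230:330,290:420];b=cv2.imread('pics/top5.png')[120:270,240:390]
for x,n in((a,'a5'),(b,'b5')):
    x=np.clip((x.astype(float)/(140))**.7*255,0,255).astype('uint8')
    cv2.imwrite(f'pics/{n}.png',cv2.resize(x,None,fx=6 if n=='a5' else 4,fy=6 if n=='a5' else 4,interpolation=cv2.INTER_CUBIC))
E
```

```text
t 8.9 hop(mm) [ -16.9 -240.9  215.2] Fhop [ 0.3 -0.2 -0. ] w 49.3 j [-0.74  0.62  1.03  0.38  1.85 -0.73]
t 9.0 hop(mm) [ -14.5 -242.5  220.7] Fhop [ 0.9 -0.3  0.9] w 41.5 j [-0.74  0.62  1.03  0.38  1.85 -0.73]
world target [ 0.40652091 -0.04509849  0.25      ] shift now-axes [ 226.1 -205.4   92.7] shift goal-axes [-173.9 -242.5 -113.4] turn [-40.9  -4.   80.2]
```

View pics/a5.png

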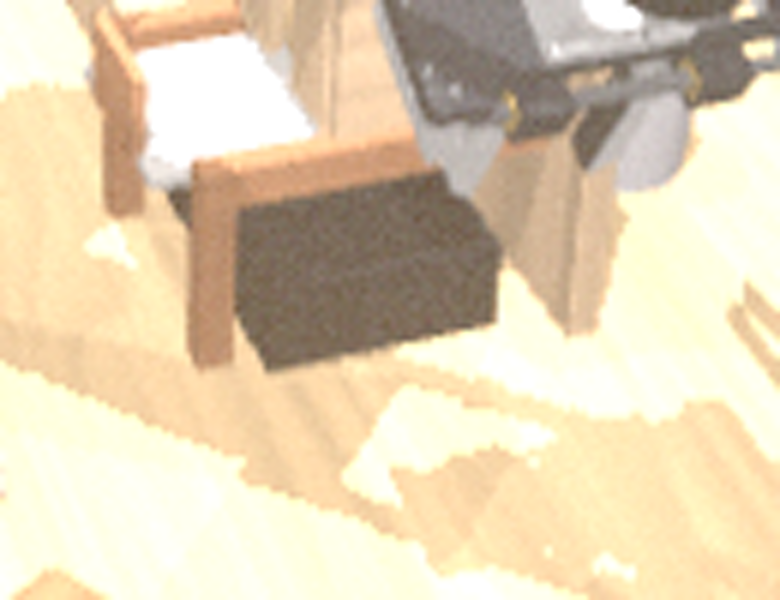

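View pics/b5.png

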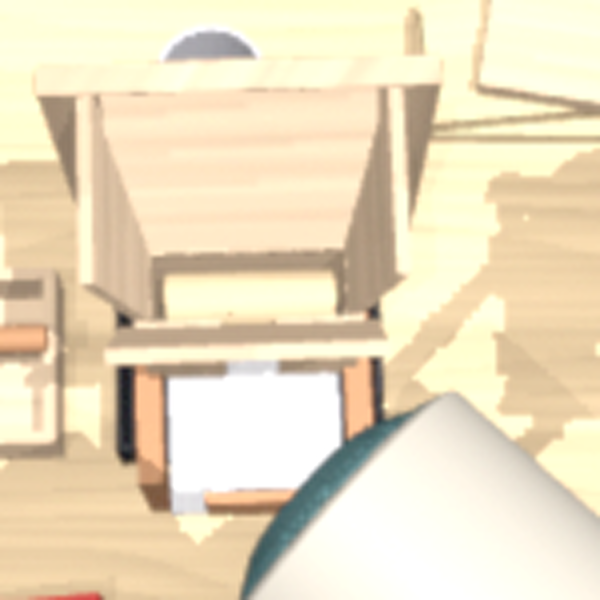

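Run:
```python
from tf import *
T=lambda *u:crop(u,4,(240,120));S=lambda *u:crop(u,6,(290,230))
fit([('top',(-60,90,0),T(122,462)),('side',(-60,-90,0),S(267,370)),('side',(60,-90,0),S(494,325)),('side',(60,-90,50),S(501,250))])
```

```text
[[-0.5, 0.2], [-0.2, 0.4], [0.2, 0.7], [0.3, -0.4]]
tray in hopper mm -0.4605475368842519 2.3998296953268277 deg -1.7491561782159686
```

Emit:
step_arm([
  [[0,0,0],[15,-20,-30],30],
  [[0,0,0],[0,-45,0],30],
  [[0,0,0],[0,-45,0],30],
  [[0,0,0],[0,-45,0],30],
  [[0,0,0],[0,-45,0],30],
  [[0,-7.5,0],[0,0,0],30],
  [[0,-7.5,0],[0,0,0],30],
  [[0,-7.5,0],[0,0,0],30],
])

```text
t: 9.8
position: [0.4178, -0.2882, 0.2471]
eef_rot: [0.694, 0.717, 0.043, -0.046]
wrist_force: [-0.1, 0.4, 0.7]
width: 0.0298
```

Emit:
step_arm([
  [[0,-7.5,0],[0,0,0],30],
  [[0,0,0],[40,0,0],30],
  [[0,0,0],[40,0,0],30],
  [[0,0,0],[40,0,0],30],
  [[0,0,0],[40,0,0],30],
  [[0,0,8.2],[0,0,0],30],
  [[0,0,8.2],[0,0,0],30],
  [[0,0,8.2],[0,0,0],30],
])

```text
t: 10.6
position: [0.4125, -0.1265, 0.2467]
eef_rot: [0.833, 0.553, -0.001, -0.001]
wrist_force: [-0.2, -0.7, 0.2]
width: 0.0301
```

Emit:
step_arm([
  [[0,0,8.2],[0,0,0],30],
  [[0,0,8.2],[0,0,0],30],
  [[0,0,8.2],[0,0,0],30],
  [[0,0,8.2],[0,0,0],30],
  [[0,0,8.2],[0,0,0],30],
  [[0,0,8.2],[0,0,0],30],
  [[0,0,8.2],[0,0,0],30],
  [[0,0,8.2],[0,0,0],30],
])

```text
t: 11.4
position: [0.4124, -0.127, 0.2465]
eef_rot: [1.0, 0.012, -0.002, -0.0]
wrist_force: [-0.1, 0.3, 0.2]
width: 0.0299
```

```bash
python3 -c "
from go import *
plan((-220,0,250),'hook',0)"
```

```text
t 11.4 hop(mm) [-216.9  -82.1  246.5] Fhop [-0.1  0.3  0.2] w 29.9 j [-0.46  0.04  1.7  -0.    1.41  1.09]
world target [ 0.40652091 -0.04509849  0.25      ] shift now-axes [ -3.9 -82.1  -3.4] shift goal-axes [ -3.1 -82.1  -3.5] turn [-0.1  0.2 -0.6]
```

Emit:
step_arm([
  [[0,0,-0.6],[0,0,0],30],
  [[0,0,0],[0,-41,0],30],
  [[0,0,0],[30,-41,0],30],
  [[0,7.5,0],[0,0,0],30],
  [[0,7.5,0],[0,0,0],30],
  [[0,0,0],[0,0,0],30],
  [[0,0,0],[0,0,0],30],
])

```text
t: 12.1
position: [0.439, -0.045, 0.2477]
eef_rot: [0.991, 0.021, 0.129, -0.002]
wrist_force: [0.6, 0.0, 1.0]
width: 0.0301
```

```bash
python3 look.py 6;python3 -c "
from go import *
plan((-99,0,210),'hook',15)
a=cv2.imread('pics/top6.png')[200:260,260:350];cv2.imwrite('pics/b6.png',cv2.resize(a,None,fx=8,fy=8,interpolation=cv2.INTER_CUBIC))"
```

```text
t 12.1 hop(mm) [-187.5   -1.1  247.7] Fhop [ 0.6 -0.   1. ] w 30.1 j [-0.35 -0.11  1.87  0.11  1.14  1.15]
t 12.2 hop(mm) [-185.7   -1.8  248.3] Fhop [-0.4 -0.6 -0. ] w 29.6 j [-0.35 -0.1   1.86  0.11  1.14  1.15]
world target [ 0.52744891 -0.04092482  0.21      ] shift now-axes [73.9 -1.3 59.4] shift goal-axes [73.8 -1.8 59.5] turn [-0.   0.1  0.4]
```

View pics/c6.png

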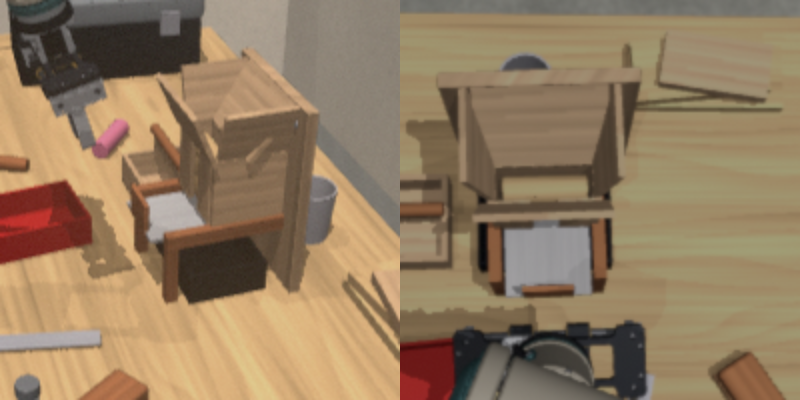

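View pics/b6.png

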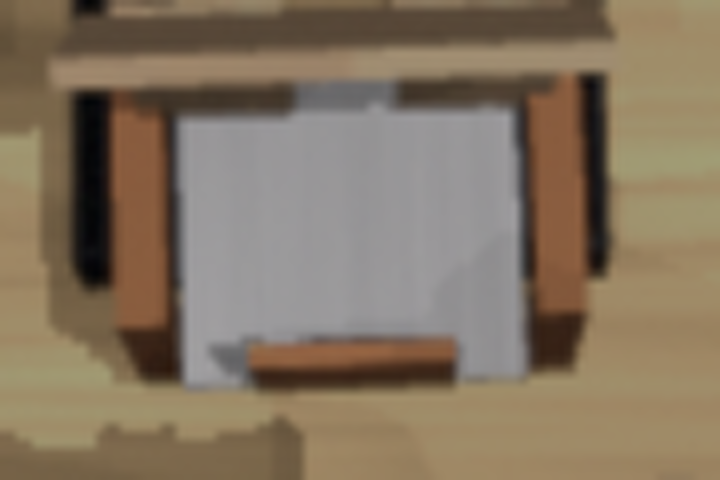

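```bash
python3 -c "
from go import *
for u in((352,340),(352,365),(250,353),(455,350)):
    p=ray('top',crop(u,8,(260,200)),.147);c,s=np.cos(H[2]),np.sin(H[2]);d=p[:2]-H[:2];print(c*d[0]+s*d[1],-s*d[0]+c*d[1])
"
```

```text
-0.10541246558143581 -0.0006477180054245777
-0.11308426230041392 -0.0004287262712779289
-0.1084320632029957 0.03026915880775289
-0.10946608919770208 -0.03171666979136546
```

Emit:
step_arm([
  [[0,0,0],[37,-1,29],30],
  [[0,0,0],[37,-1,29],30],
  [[0,0,0],[0,0,0],30],
])

```text
t: 12.5
position: [0.5305, -0.0399, 0.2077]
eef_rot: [0.992, 0.021, 0.128, -0.003]
wrist_force: [-0.9, -0.1, 0.0]
width: 0.0298
```

```bash
python3 -c "
from go import *
plan((-73,-1,113),'hook',15)"
```

```text
t 12.5 hop(mm) [-95.9   0.9 207.7] Fhop [-0.9 -0.1  0. ] w 29.8 j [-0.26  0.07  1.8   0.09  1.03  1.23]
world target [ 0.55346793 -0.04102741  0.113     ] shift now-axes [-2.   2.2 97.4] shift goal-axes [-2.4  1.9 97.4] turn [-0.1  0.2  0.4]
```

Emit:
step_arm([
  [[0,0,0],[0,1,25],30],
  [[0,0,0],[0,1,25],30],
  [[0,0,0],[0,0,20],30],
  [[0,0,0],[0,0,15],30],
  [[0,0,0],[0,0,6],30],
  [[0,0,0],[0,0,0],30],
])

```text
t: 13.1
position: [0.5493, -0.0406, 0.1218]
eef_rot: [0.991, 0.02, 0.129, -0.003]
wrist_force: [-0.4, -0.2, -0.3]
width: 0.0302
```

```bash
python3 look.py 7
```

```text
t 13.1 hop(mm) [-77.1  -0.4 121.8] Fhop [-0.4 -0.2 -0.3] w 30.2 j [-0.25  0.17  1.91  0.1   0.82  1.22]
```

View pics/c7.png

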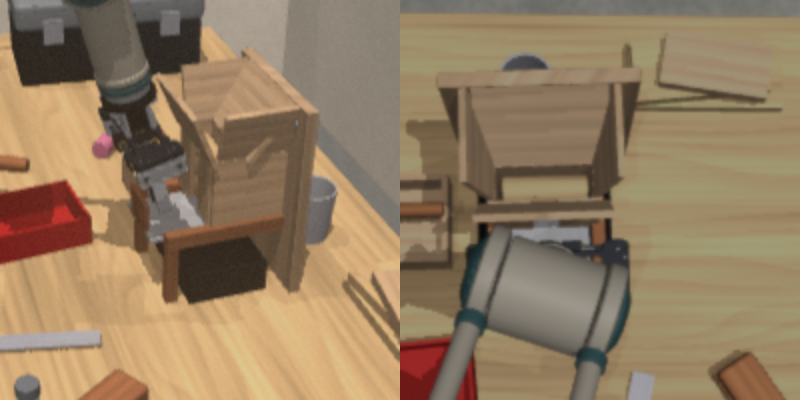

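Emit:
step_arm([
  [[0,0,0],[-1.6,0,5.5],30],
  [[0,0,0],[-3.9,0,-1],30],
  [[0,0,0],[-3.9,0,-1],30],
  [[0,0,0],[0,0,0],30],
])

```text
t: 13.6
position: [0.54, -0.0405, 0.1167]
eef_rot: [0.991, 0.02, 0.13, -0.003]
wrist_force: [0.3, -0.2, 0.4]
width: 0.0301
```

```bash
python3 -c "
from go import *
st()"
```

```text
t 13.6 hop(mm) [-86.4   0.  116.7] Fhop [ 0.3 -0.2  0.4] w 30.1 j [-0.26  0.16  1.93  0.11  0.8   1.21]
```

Emit:
step_arm([
  [[0,0,0],[-2,0,-0.5],30],
  [[0,0,0],[-2,0,-0.5],30],
])

```text
t: 13.8
position: [0.5381, -0.0409, 0.1172]
eef_rot: [0.991, 0.02, 0.131, -0.002]
wrist_force: [3.4, 1.8, -1.3]
width: 0.03
```

Emit:
step_arm([
  [[0,0,0],[-2,0,-0.5],30],
  [[0,0,0],[-2,0,-0.5],30],
])

```text
t: 14.0
position: [0.5341, -0.0411, 0.1172]
eef_rot: [0.991, 0.02, 0.131, -0.002]
wrist_force: [4.9, 0.8, 0.7]
width: 0.0304
```

Emit:
step_arm([
  [[0,0,0],[-2,0,-0.5],30],
  [[0,0,0],[-2,0,-0.5],30],
])

```text
t: 14.2
position: [0.5295, -0.0413, 0.1171]
eef_rot: [0.991, 0.02, 0.131, -0.002]
wrist_force: [4.1, 1.5, 1.4]
width: 0.0299
```

Emit:
step_arm([
  [[0,0,0],[-4,0,-1],30],
  [[0,0,0],[-4,0,-1],30],
  [[0,0,0],[-4,0,-1],30],
  [[0,0,0],[-4,0,-1],30],
  [[0,0,0],[-4,0,-1],30],
  [[0,0,0],[-4,0,-1],30],
])

```text
t: 14.8
position: [0.5051, -0.0422, 0.1171]
eef_rot: [0.991, 0.02, 0.131, -0.002]
wrist_force: [4.5, 1.5, 3.6]
width: 0.0302
```

Emit:
step_arm([
  [[0,0,0],[-4,0,-1],30],
  [[0,0,0],[-4,0,-1],30],
  [[0,0,0],[-4,0,-1],30],
  [[0,0,0],[-4,0,-1],30],
  [[0,0,0],[-3,0,-0.8],30],
  [[0,0,0],[0,0,0],30],
])

```text
t: 15.4
position: [0.4841, -0.0431, 0.1161]
eef_rot: [0.991, 0.02, 0.13, -0.002]
wrist_force: [2.9, -0.5, 4.4]
width: 0.0299
```

```bash
python3 look.py 8
```

```text
t 15.4 hop(mm) [-142.4   -0.7  116.1] Fhop [ 2.8 -0.6  4.4] w 29.9 j [-0.3   0.08  2.04  0.12  0.78  1.15]
```

View pics/c8.png

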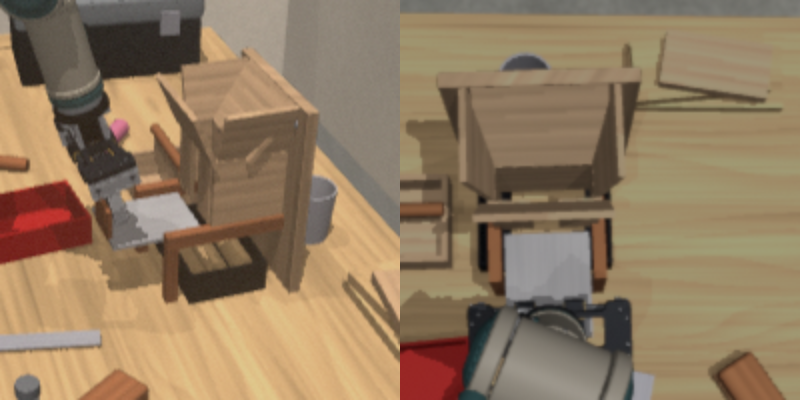

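Emit:
step_arm([
  [[0,0,0],[-3,0,-0.8],30],
  [[0,0,0],[-2,0,-0.5],30],
  [[0,0,0],[0,0,0],30],
  [[0,0,0],[0,0,0],30],
  [[0,0,0],[0,0,0],30],
])

```text
t: 16.0
position: [0.4789, -0.0432, 0.1156]
eef_rot: [0.991, 0.02, 0.13, -0.003]
wrist_force: [4.0, -0.1, 3.7]
width: 0.0296
```

```bash
python3 look.py 9; python3 -c "
import cv2,numpy as np
a=cv2.imread('pics/side9.png')[230:300,310:385];b=cv2.imread('pics/top9.png')[120:260,250:360]
a=cv2.resize(a,(480,448),interpolation=cv2.INTER_CUBIC);a=np.clip(a*1.6,0,255).astype('uint8')
b=cv2.resize(b,(320,448),interpolation=cv2.INTER_CUBIC);b=np.clip(b*1.5,0,255).astype('uint8');cv2.imwrite('pics/z9.png',np.hstack([a,b]))"
```

```text
t 16.0 hop(mm) [-147.6   -0.6  115.6] Fhop [ 4.  -0.3  3.7] w 29.6 j [-0.31  0.08  2.05  0.12  0.78  1.14]
```

View pics/z9.png

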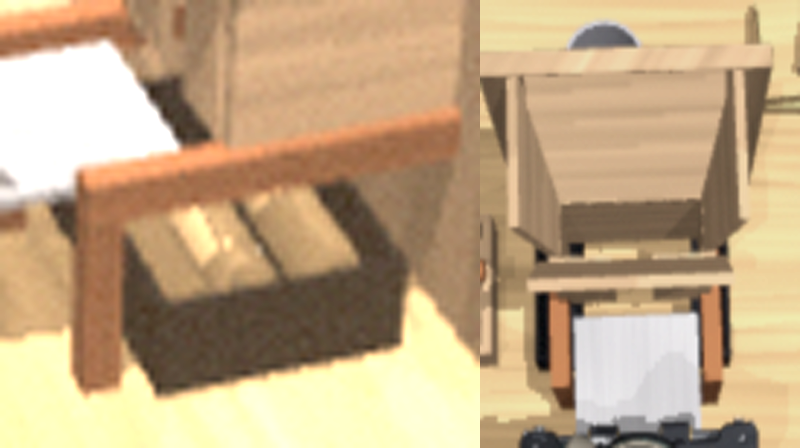

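Emit:
step_arm([
  [[0,0,0],[9.7,0,2.6],30],
  [[0,0,0],[0,0,-25],30],
  [[0,0,0],[0,0,-35],30],
  [[0,0,0],[-29,0,-7.8],30],
  [[0,0,0],[-29,0,-7.8],30],
  [[0,0,0],[0,0,0],30],
])

```text
t: 16.7
position: [0.4077, -0.0441, 0.1713]
eef_rot: [0.992, 0.02, 0.125, -0.004]
wrist_force: [-0.0, 0.6, 0.6]
width: 0.0302
```

```bash
python3 look.py 10; python3 -c "
from go import *
plan((-210,-1,117),'hook',15)
a=cv2.imread('pics/top10.png')[190:290,250:370];cv2.imwrite('pics/b10.png',cv2.resize(a,None,fx=6,fy=6,interpolation=cv2.INTER_CUBIC))"
```

```text
t 16.7 hop(mm) [-218.7    1.   171.3] Fhop [0.  0.6 0.6] w 30.2 j [-0.38 -0.1   2.05  0.13  0.96  1.09]
t 16.8 hop(mm) [-214.3   -0.4  172.7] Fhop [ 0.7 -0.1  0.9] w 29.9 j [-0.38 -0.09  2.05  0.13  0.96  1.09]
world target [ 0.41654946 -0.04575297  0.117     ] shift now-axes [-10.    0.7  55. ] shift goal-axes [-10.3   0.6  54.9] turn [-0.2  0.3  0.3]
```

View pics/b10.png

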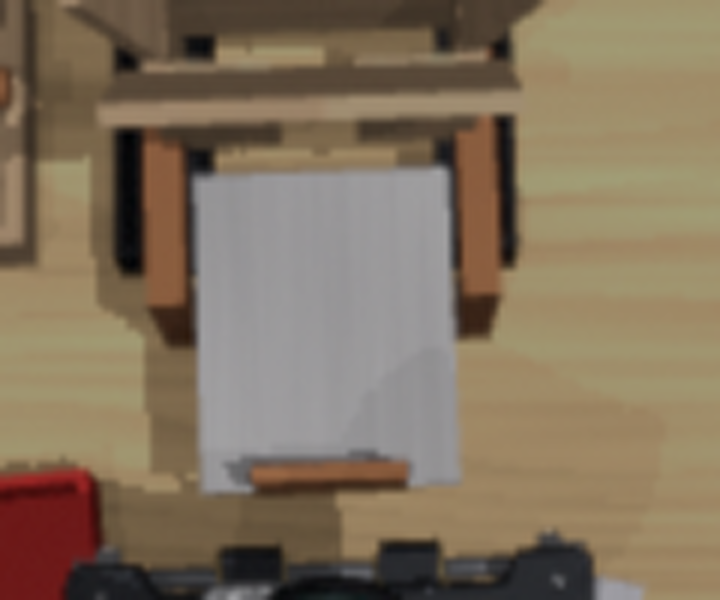

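Emit:
step_arm([
  [[0,0,0],[-7,0,28],30],
  [[0,0,0],[-5,0,27],30],
  [[0,0,0],[9.7,0,2.6],30],
  [[0,0,0],[7,0,1.9],30],
  [[0,0,0],[0,0,0],30],
])

```text
t: 17.3
position: [0.4366, -0.0456, 0.1188]
eef_rot: [0.991, 0.021, 0.131, -0.002]
wrist_force: [-0.4, -0.0, 0.1]
width: 0.0302
```

Emit:
step_arm([
  [[0,0,0],[3.9,0,1],30],
  [[0,0,0],[3.9,0,1],30],
  [[0,0,0],[3.9,0,1],30],
  [[0,0,0],[3.9,0,1],30],
])

```text
t: 17.7
position: [0.4487, -0.0442, 0.1177]
eef_rot: [0.991, 0.021, 0.129, -0.003]
wrist_force: [-4.6, -0.2, 3.0]
width: 0.0304
```

```bash
python3 -c "
from go import *
st()"
```

```text
t 17.7 hop(mm) [-177.8   -0.6  117.7] Fhop [-4.6 -0.1  3. ] w 30.4 j [-0.34  0.03  2.09  0.13  0.79  1.11]
```

Emit:
step_arm([
  [[0,0,0],[3.9,0,1],30],
  [[0,0,0],[3.9,0,1],30],
  [[0,0,0],[3.9,0,1],30],
  [[0,0,0],[3.9,0,1],30],
  [[0,0,0],[3.9,0,1],30],
  [[0,0,0],[3.9,0,1],30],
  [[0,0,0],[3.9,0,1],30],
])

```text
t: 18.4
position: [0.4779, -0.0431, 0.1178]
eef_rot: [0.991, 0.02, 0.129, -0.003]
wrist_force: [-4.4, -0.7, 2.4]
width: 0.0302
```

Emit:
step_arm([
  [[0,0,0],[3.9,0,1],30],
  [[0,0,0],[3.9,0,1],30],
  [[0,0,0],[3.9,0,1],30],
  [[0,0,0],[3.9,0,1],30],
  [[0,0,0],[3.9,0,1],30],
  [[0,0,0],[3.9,0,1],30],
])

```text
t: 19.0
position: [0.5019, -0.0421, 0.1179]
eef_rot: [0.991, 0.02, 0.129, -0.003]
wrist_force: [-3.8, -1.5, -0.2]
width: 0.0301
```

```bash
python3 -c "
from go import *
st()"
```

```text
t 19.0 hop(mm) [-124.5   -0.3  117.9] Fhop [-3.9 -1.4 -0.2] w 30.1 j [-0.29  0.11  2.    0.12  0.79  1.17]
```

Emit:
step_arm([
  [[0,0,0],[1.5,0,0.4],30],
  [[0,0,0],[1.5,0,0.4],30],
])

```text
t: 19.2
position: [0.505, -0.042, 0.118]
eef_rot: [0.991, 0.02, 0.129, -0.003]
wrist_force: [-3.6, -2.4, -0.8]
width: 0.03
```

Emit:
step_arm([
  [[0,0,0],[1,0,0.3],30],
  [[0,0,0],[1,0,0.3],30],
])

```text
t: 19.4
position: [0.507, -0.0419, 0.118]
eef_rot: [0.991, 0.02, 0.13, -0.003]
wrist_force: [-4.3, -0.9, -1.7]
width: 0.0295
```

Emit:
step_arm([
  [[0,0,0],[1,0,0.3],30],
  [[0,0,0],[1,0,0.3],30],
])

```text
t: 19.6
position: [0.5091, -0.0418, 0.118]
eef_rot: [0.991, 0.02, 0.13, -0.003]
wrist_force: [-3.9, -0.8, -1.1]
width: 0.0301
```

Emit:
step_arm([
  [[0,0,0],[1,0,0.3],30],
  [[0,0,0],[1,0,0.3],30],
])

```text
t: 19.8
position: [0.5113, -0.0418, 0.118]
eef_rot: [0.991, 0.02, 0.13, -0.003]
wrist_force: [-4.7, -0.4, 0.4]
width: 0.03
```

Tracking is clean, with the force steady at about 4 N. I'll keep going in 1 mm rows.

Emit:
step_arm([
  [[0,0,0],[1,0,0.3],30],
  [[0,0,0],[1,0,0.3],30],
])

```text
t: 20.0
position: [0.5135, -0.0417, 0.118]
eef_rot: [0.991, 0.02, 0.13, -0.003]
wrist_force: [-3.9, -1.7, -0.6]
width: 0.0301
```

Emit:
step_arm([
  [[0,0,0],[1,0,0.3],30],
  [[0,0,0],[1,0,0.3],30],
])

```text
t: 20.2
position: [0.5156, -0.0416, 0.1179]
eef_rot: [0.991, 0.02, 0.13, -0.003]
wrist_force: [-4.7, -0.9, 0.1]
width: 0.0302
```

Emit:
step_arm([
  [[0,0,0],[1,0,0.3],30],
  [[0,0,0],[1,0,0.3],30],
])

```text
t: 20.4
position: [0.5177, -0.0415, 0.1179]
eef_rot: [0.991, 0.02, 0.13, -0.003]
wrist_force: [-4.6, -1.1, -0.2]
width: 0.0301
```

Emit:
step_arm([
  [[0,0,0],[0.8,0,0.2],30],
  [[0,0,0],[0.8,0,0.2],30],
])

```text
t: 20.6
position: [0.5193, -0.0415, 0.1179]
eef_rot: [0.991, 0.02, 0.13, -0.003]
wrist_force: [-4.4, -0.9, 0.1]
width: 0.0303
```

Emit:
step_arm([
  [[0,0,0],[0.8,0,0.2],30],
  [[0,0,0],[0.8,0,0.2],30],
])

```text
t: 20.8
position: [0.5202, -0.0414, 0.1177]
eef_rot: [0.991, 0.02, 0.129, -0.003]
wrist_force: [-7.7, -2.6, 2.5]
width: 0.03
```

Emit:
step_arm([
  [[0,0,0],[0.8,0,0.2],30],
  [[0,0,0],[0.8,0,0.2],30],
])

```text
t: 21.0
position: [0.5204, -0.0414, 0.1176]
eef_rot: [0.992, 0.021, 0.128, -0.003]
wrist_force: [-11.9, -2.5, 7.9]
width: 0.0299
```

Emit:
step_arm([
  [[0,0,0],[-2,0,-0.5],30],
  [[0,0,0],[-15,0,-4],30],
  [[0,0,0],[-35,0,-9],30],
  [[0,0,0],[-35,0,-30],30],
  [[0,0,0],[-35,0,-35],30],
  [[0,0,0],[-20,0,-35],30],
  [[0,0,0],[0,0,0],30],
])

```text
t: 21.7
position: [0.3565, -0.049, 0.1951]
eef_rot: [0.991, 0.02, 0.135, -0.0]
wrist_force: [1.3, 0.6, -0.4]
width: 0.0302
```

```bash
python3 look.py 11
python3 - <<'E'
from go import *
a=cv2.imread('pics/top11.png')[120:270,240:390];cv2.imwrite('pics/b11.png',cv2.resize(np.clip(a*1.3,0,255).astype('uint8'),None,fx=4,fy=4,interpolation=cv2.INTER_CUBIC))
a=cv2.imread('pics/side11.png')[220:320,290:420];cv2.imwrite('pics/a11.png',cv2.resize(np.clip(a*1.5,0,255).astype('uint8'),None,fx=6,fy=6,interpolation=cv2.INTER_CUBIC))
# hopper drift: template shift of panel top / shaft between images 0 and 11
for n,(x0,y0,x1,y1) in(('top',(245,130,355,175)),('side',(330,165,400,235)),('top',(120,200,190,260)),('top',(195,185,262,240))):
    g=[cv2.cvtColor(cv2.imread(f'pics/{n}{k}.png'),cv2.COLOR_BGR2GRAY)[y0:y1,x0:x1].astype(np.float32) for k in(0,11)]
    print(n,cv2.phaseCorrelate(g[0],g[1],cv2.createHanningWindow(g[0].shape[::-1],cv2.CV_32F)))
E
```

```text
t 21.7 hop(mm) [-270.1   -2.2  195.1] Fhop [ 1.3  0.5 -0.4] w 30.2 j [-0.47 -0.22  2.09  0.15  1.04  1.  ]
top ((0.014893686229264347, 0.4590024312815757), 0.9932064951790703)
side ((-0.050628116521998834, 0.09239166857661019), 0.8618818951977624)
top ((-0.07031633447724062, -0.09508096608172067), 0.9955882932852815)
top ((0.0495715250697657, 0.0045577304642456795), 0.9882941633462906)
```

View pics/b11.png

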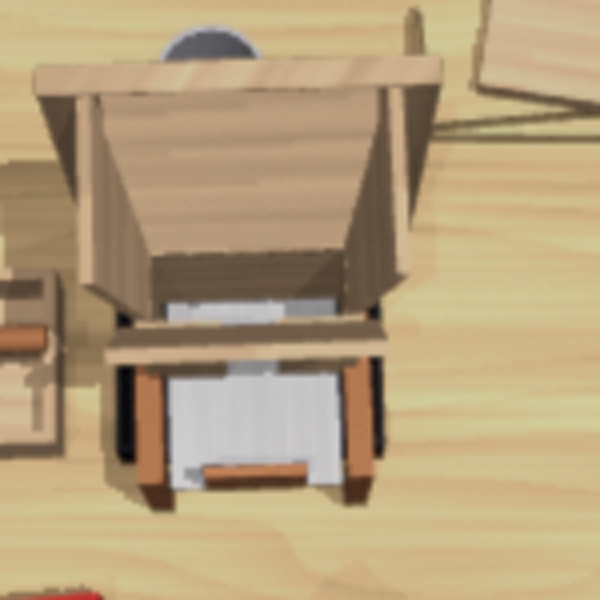

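View pics/a11.png

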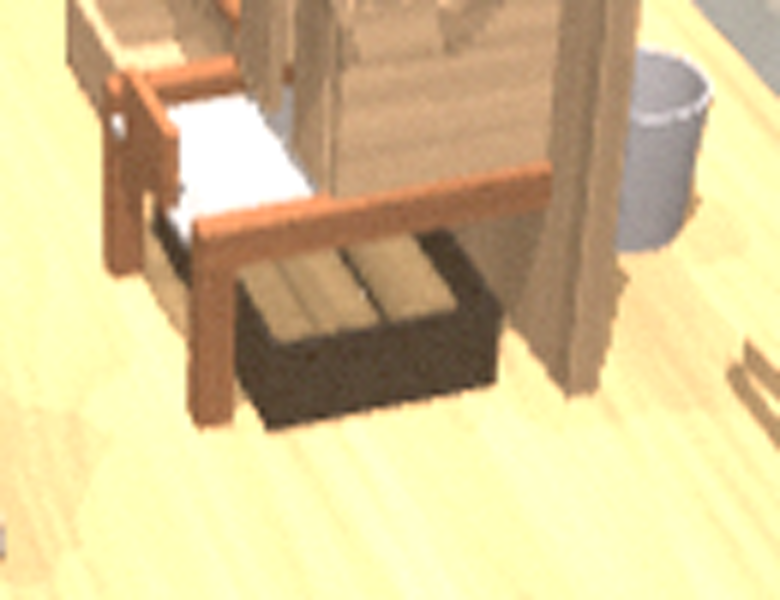

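View pics/top11.png

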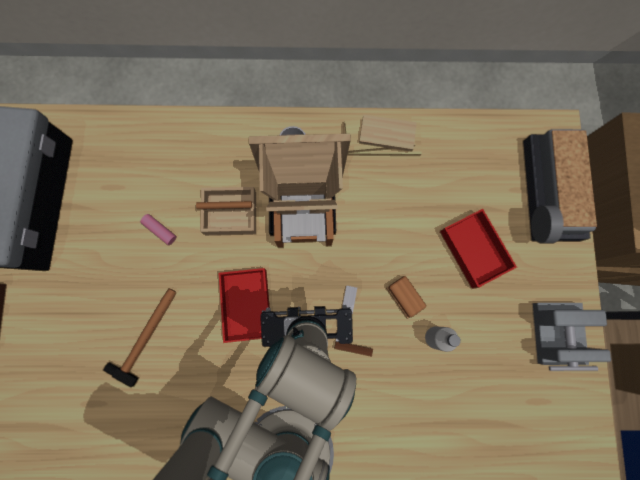

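```bash
python3 -c "
from plant import *
print(close_job())"
```

```text
the job is handed in; nothing more can be done
None
```

The job is done and handed in at about 22 s of the allowed 72 s; `close_job()` gives no verdict.

- **Tray:** I pushed the black tray in from the hopper's right side with both fingers on its end wall. The camera fit put it about 0.5 mm (x) and 2.4 mm (y) from the outlet centre, turned about 1.7°. In the last side picture it sits in the same place.
- **Gate opened:** I drew it about 59 mm by its tab at about 4 N. The side view shows all three dowels in the tray, and the shaft looks empty from above.
- **Gate shut:** I pushed it home at about 4 N until the tab stopped moving and the force rose to about 12 N along the push. That is the stop, about 18 mm further in than where the gate started. I then backed the gripper clear, and it was touching nothing at hand-in.

**Checks that disagreed:** One check on the hopper is not fully settled. The top picture shows an apparent shift of about 0.5 pixel (roughly 1 mm) from the start, while the side picture shows none. That may only be the change inside the shaft. The caddy and the pink dowel did not shift measurably in the pictures. The other bystanders I checked only by eye, and they look unmoved.

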